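# Free the tight locating block on the keg-head jig

## Task

Set the jig up for the next keg head: first push the loose board square and flush into the corner of the two fences, then grip the locating block that sits tight in its pocket, rock it from side to side against both steel cheeks until it frees, and lift it out. Finish while still holding it upright in the gripper just clear, its foot a finger's breadth (about 20 mm) above its pocket, with the board still flush in its corner and the other loose things left where they are.

Things in the scene. Friction and masses are not known exactly. Their poses are not given: they have to be found in the camera images.
- jig: fixed plywood base board, 220 (x) x 360 (y) x 12 mm, origin under its centre, on the table. Two wooden fences stand 30 mm above its top: along its +x edge (inner face at x = +88 mm, y from -20 to +180 mm) and along its +y edge (inner face at y = +158 mm, x from -78 to +88 mm). Position and yaw vary.
- fence_corner (a point): inner corner where the two fences meet, at the level of the jig's top face (12 mm above the table); axes as the jig's. The board's place is on the -x, -y side of it.
- board: loose plain wooden board, 110 (x) x 90 (y) x 22 mm, about 150 g, lying flat on the jig some 10 to 45 mm off each fence and turned by up to 0.25 rad; origin at the centre of its underside. Too wide for most grippers: push it. Home is with its +x face on the fence at the jig's +x edge and its +y face on the fence at the +y edge.
- board_corner (a point): the board's lower +x +y corner (55, 45 mm from its origin), which belongs in the fence corner; axes as the board's
- holder: fixed wooden holder on the jig near its -y end, 70 (x) x 90 (y) x 32 mm, origin under its centre (12 mm above the table), yaw within 0.12 rad of the jig's; its place varies. From its top a pocket, 38 mm (x) long, 27 mm deep, takes the block's foot. Over the pocket's two y sides lie sliding steel cheeks, 12 mm thick, tops level with the holder's top.
- pocket (a point): centre of the pocket's mouth, level with the holder's top, 44 mm above the table; axes as the holder's. The gap between the cheeks here is 23.5 mm at first.
- cheek_left (a joint): how far the cheek on the holder's +y side has been pushed back, outward along +y: 0 (at the start) to 0.0045 m. Moved only by pushing with about 6 N, it stays where it is left. Lean or shove the block in +y to push it back.
- cheek_right (a joint): the same for the cheek on the -y side, pushed back along -y.
- block: loose wooden locating block, 36 (x) x 22 (y) x 75 mm, about 80 g, upright in the pocket, origin at the centre of its underside (27 mm below the holder's top), axes as the holder's. Its upper 48 mm stand above the holder: grip it across x (36 mm). It frees once both cheeks are pushed back 2.5 mm or more: rock it, then lift it upright from over the pocket's middle.
- block_foot (a point): centre of the block's underside, at the pocket's floor. Along the foot, 4.5 to 11.5 mm up, a square rib sticks out 3 mm on each y side (28 mm over both), caught under the cheeks: pulled straight up the block lifts 3 mm and stops. Below the cheeks the foot has 6 mm of room to each y side, 1 mm to each x side.
- block_top (a point): centre of the block's top face, 75 mm above its underside. Rocking: swing the gripped block about its foot by 0.15 to 0.2 rad (top some 12 mm sideways), or shove it about 5 mm, to +y and then to -y of the holder.
- disc_stack: stack of four turned wooden discs (one piece), 100 mm across, 64 mm tall, on the table to the right of the jig; leave alone; origin under its centre
- plug: small wooden disc, 40 mm across, 12 mm thick, lying on the jig's top near the middle of its -x edge; leave alone; origin under its centre
- mallet: hammer lying on the table to the right of the jig; leave alone
- glue: yellow glue bottle, 60 mm across, 150 mm tall, standing to the left of the jig; leave alone; origin under its centre
- offcut: wooden offcut 90 x 50 x 20 mm on the table to the left of the jig; leave alone; origin under its centre
Not all that is in view belongs to the job. Several things have the shape of the block; the one meant has the colours described above.

How it is judged:
By the outcome, as a careful person would: the job done as asked, in the order asked, and still so for the second after the job is handed in, while the arm keeps its last pose, push and grip.
It also fails if it takes over 72 s, if anything falls off the work surface, if the arm or the gripper's body presses on something with over 40 N, if the wrist force passes 120 N, or if a joint passes its speed limit or range.

## Robot

A 6-joint arm with a two-finger parallel gripper is mounted at the origin on the work surface. World frame = base frame: x ahead of the robot, y to its left, z up, the work surface at z = 0. Lengths are in m, angles in degrees, forces in N, time in s.
With the tool pointing down it reaches from about 0.3 to 0.75 m from the base axis. Payload 8.5 kg.
Tool frame: the origin (TCP) lies on the centre line of the jaws, within the pads' length; the fingertips stand 14 mm ahead of it and the grasp point (between the pads) lies 5 mm behind it; z points along the fingers, x is the direction in which the jaws open and shut, and the axes are right-handed (so a half turn about z gives the same grasp; the last joint's range is limited). The gripper opens to 85 mm and grips with 20 to 120 N. Pads are 22 mm wide; open, the fingers measure 114 mm over their backs; the gripper's body (76 mm by 85 mm) begins 54 mm behind the grasp point. The pads swing forward as they close: fully open they stand 13 mm farther back than shut.
Start: joints at [-89.399, 21.807, 74.336, -0, 83.858, -12.336], TCP at [0.123, -0.536, 0.221] pointing down, gripper open.
Joint ranges: [-178.18, 178.18], [-50.72, 133.34], [12.68, 142.11], [-81.47, 261.47], [9.98, 163.14], [-165.26, 165.26]. Speed limits (degrees/s): [136.94, 136.94, 180, 180, 180, 180].

## Interface

Orientations are given as a 3x3 rotation matrix whose columns are the frame's x, y, z axes.
In Python, from rig import * gives the robot as it stands.
- The arm moves only by the shell command python3 -m crank 'ROWS' [FORCE]. ROWS is JSON, one flat list of numbers, 7 for each row, row after row: the turn, a rotation vector about the world's x, y, z in rad, then the shift along the world's x, y, z in m, then the opening in per cent of the stroke, from 0 (shut) to 100 (fully open). A call has 1 to 20 rows; each row shifts and turns the commanded pose from where the row before left it; what a row does not reach is not made up. A row lasts 1/10 s, in which the tool goes at most 50 mm and 8.59 degrees, less where a joint would pass 70% of its speed; a pose out of reach is approached as far as the arm can. A call is refused whole if a number of a shift passes 0.05 or a number of a turn 0.15, either way. A call with a gripper value outside its range is refused whole. The fingers move at their own pace and stop on an object; FORCE is the grip in N (left out, the last holds). Time passes only in rows, so rows that do not move let the fingers close. It gives the time, the measured TCP pose, the force and the opening at its end, in the units of the state.
- observe(): the state, without advancing time (a new reading comes with each control period).
- get_image(name): name is "scene" or "top" or "wrist"; returns a dict with "frame" (480x640x3 uint8, red, green, blue), "fov_y" (degrees; the focal length in pixels is half the picture's height over the tangent of half this angle, whatever the lens; pixels are square), "cx", "cy" (the principal point, pixels), "world_to_cam" (4x4, takes a point from world to camera coordinates). Camera axes: x right, y up, looking along -z (the intrinsics and any distortion apply to the point x, -y, -z); pixel columns grow to the right and rows downward; lengths in m; the calibration is good to about 2 mm. A picture is of the moment at which its call begins. There is no depth.
- close_job(): hands the job in, once; it reports no verdict.
The state is a dict: "time_s": time; "q": joint angles; "qvel": joint speeds; "joint_efforts": joint torques, N m; "position": TCP position; "tool_rot": TCP orientation; "ft_force": force on the tool from outside, world axes, zero at the start; "wrist_torque": the same for the moment, N m; "grip_width": finger opening in m.
Only numpy, scipy, OpenCV 4.12 (cv2) and the standard library are available. Lean on these libraries where they do the work, as an engineer would, in place of code of your own. Each camera call takes 0.05 s, during which the arm holds its last target. There are 200 camera calls.

## Working session

There is one attempt and no reset: what is moved stays moved. The work goes in short steps, Python scripts to look and compute and a shell command to move; the robot and the scene stay as the last step left them, time stands still between calls to the robot, and variables do not carry over. Pictures are saved under pics/ and viewed, about 8 in all and at most 12, crops included, and the job is handed in when it is done.

```bash
mkdir -p pics; cat > h.py <<'E'
from rig import *
import numpy as np, cv2
def snap(n,f):
    im=get_image(n); cv2.imwrite('pics/'+f,im['frame'][:,:,::-1]); np.save('pics/'+f[:-4]+'.npy',im,allow_pickle=True); return im
def load(f): return np.load('pics/'+f+'.npy',allow_pickle=True).item()
def foc(im): return 240/np.tan(np.radians(im['fov_y'])/2)
def ray(im,u,v,z):
    f=foc(im);T=np.array(im['world_to_cam']);R=T[:3,:3];c=-R.T@T[:3,3]
    d=R.T@np.array([(u-im['cx'])/f,-(v-im['cy'])/f,-1]); return c+d*(z-c[2])/d[2]
def proj(im,p):
    f=foc(im);T=np.array(im['world_to_cam']);q=T[:3,:3]@np.array(p)+T[:3,3]
    return im['cx']+f*q[0]/-q[2], im['cy']-f*q[1]/-q[2]
E
python3 - <<'E'
from h import *
for n in('scene','top'):
    im=snap(n,n+'1.png'); print({k:v for k,v in im.items() if k!='frame'})
print(observe())
E
```

```text
{'fov_y': 52.88665347418981, 'cx': 323.43398361205936, 'cy': 243.5578314245287, 'world_to_cam': array([[ 8.27858579e-02,  9.96567307e-01, -3.24509684e-04,
        -5.53971865e-02],
       [-6.68623719e-01,  5.57847057e-02,  7.41505488e-01,
         3.07836773e-01],
       [ 7.38978230e-01, -6.11691931e-02,  6.70946724e-01,
        -1.49186448e+00],
       [ 0.00000000e+00,  0.00000000e+00,  0.00000000e+00,
         1.00000000e+00]])}
{'fov_y': 44.66422332688622, 'cx': 322.4460392111637, 'cy': 239.55496832917038, 'world_to_cam': array([[-0.01852435, -0.99980777, -0.00642429,  0.01347315],
       [ 0.98982204, -0.01924536,  0.14100335, -0.54687153],
       [-0.14109988, -0.00374691,  0.98998827, -1.54551019],
       [ 0.        ,  0.        ,  0.        ,  1.        ]])}
{'time_s': 0.1, 'q': array([-8.93987160e+01,  2.18398428e+01,  7.43792763e+01,  9.99039763e-04,
        8.38583550e+01, -1.23370229e+01]), 'qvel': array([ 0.01083476, -0.08239386, -0.18180095,  0.10393928,  0.02517861,
       -0.03539055]), 'joint_efforts': array([ 3.76233380e-03, -4.49217474e+01, -2.31654078e+01, -1.88793406e-04,
        3.71965813e-03, -4.39025627e-06]), 'position': array([ 0.1231338 , -0.53576153,  0.22085478]), 'tool_rot': array([[ 2.23899947e-01, -9.74612135e-01,  3.14549079e-06],
       [-9.74611245e-01, -2.23899738e-01,  1.35228475e-03],
       [-1.31724885e-03, -3.05842114e-04, -9.99999086e-01]]), 'ft_force': array([ 0.58764232, -0.0783522 ,  0.07716284]), 'wrist_torque': array([ 0.01458161, -0.01490956, -0.04098195]), 'grip_width': 0.0855693006473423}
```

View pics/top1.png

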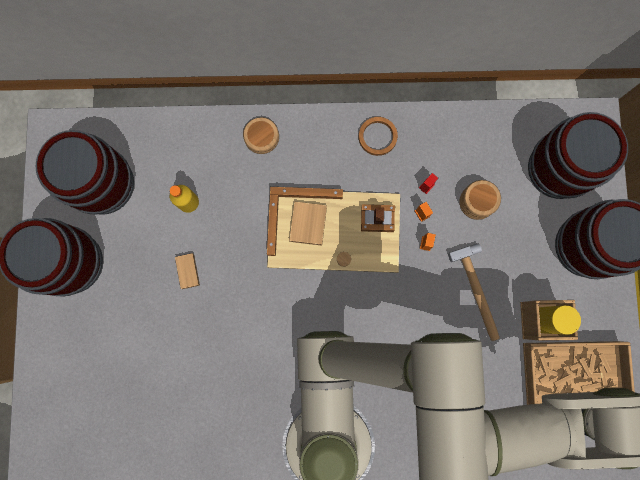

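View pics/scene1.png

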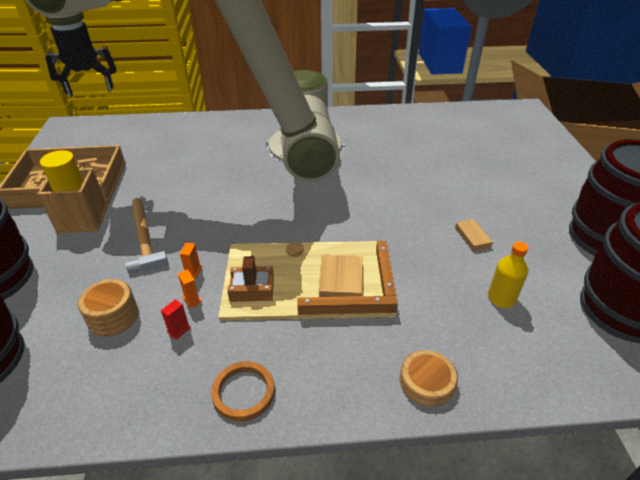

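The top view shows the jig at about (267-400, 188-272), with fences at the top (+x) and left (+y). The board is at (308,222), the holder with a dark block at (378,215), and the plug at (344,259). Block-shaped candidates are the brown one in the pocket (378,215), orange ones at (424,211) and (428,241), and a red one at (428,183). The brown wooden one standing in the pocket fits the description. I'll confirm that in a crop.

```bash
python3 - <<'E'
from h import *
im=load('top1');c=im['frame'][175:285,255:445,::-1]
cv2.imwrite('pics/crop1.png',cv2.resize(c,None,fx=4.2,fy=4.2,interpolation=cv2.INTER_CUBIC))
E
```

```text
(no output)
```

View pics/crop1.png

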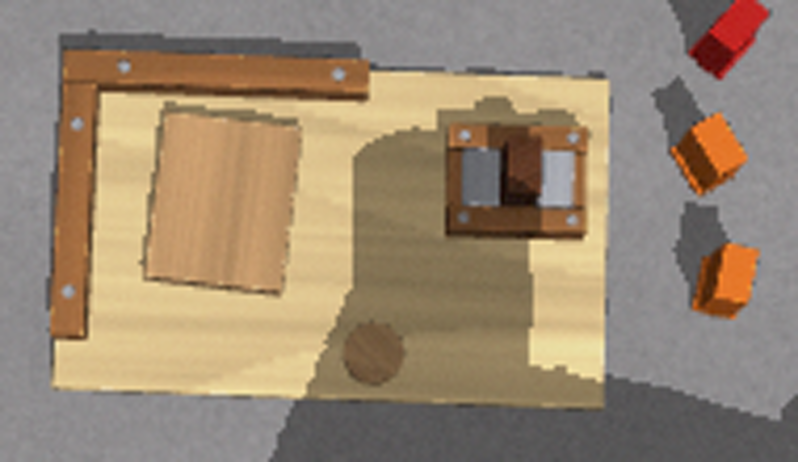

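The crop confirms it: the brown block stands between the two steel cheeks (crop 521,165), and the orange and red ones lie loose off the jig. Next I turn pixels into positions.

```bash
python3 - <<'E'
from h import *
im=load('top1')
T=im['world_to_cam'];print('cam',-T[:3,:3].T@T[:3,3])
w=lambda p,z:ray(im,255+p[0]/4.2-.4,175+p[1]/4.2-.4,z)[:2]
def show(n,ps,z):
    P=np.array([w(p,z) for p in ps]);d=np.diff(np.vstack([P,P[:1]]),axis=0)
    print(n,P.round(4).tolist(),'L',np.linalg.norm(d,axis=1).round(4),'ang',np.degrees(np.arctan2(d[:,1],d[:,0])).round(1),'c',P.mean(0).round(4))
show('jig TR BR BL',[(608,80),(604,408),(52,388)],.012)
show('fence inner line top face x: ',[(98,83),(368,91)],.042)
show('fence y inner',[(98,83),(84,337)],.042)
show('board TL TR BR BL',[(163,110),(301,125),(280,296),(146,278)],.034)
show('holder TL TR BR BL',[(447,125),(588,127),(586,234),(446,232)],.044)
show('block top',[(504,133),(540,133),(540,170),(504,168)],.092)
show('plug',[(374,352)],.024)
# sub-pixel board by colour
f=im['frame']; hsv=cv2.cvtColor(f,cv2.COLOR_RGB2HSV)
for u,v in((308,222),(300,262),(380,196),(378,208),(372,218),(330,190)): print((u,v),f[v,u],hsv[v,u])
E
```

```text
cam [ 0.32348377 -0.00284506  1.60723424]
jig TR BR BL [[0.6759, -0.2135], [0.4579, -0.2028], [0.4779, 0.1566]] L [0.2182 0.36   0.4198] ang [177.2  86.8 -61.9] c [ 0.5372 -0.0866]
fence inner line top face x:  [[0.6739, 0.1226], [0.6651, -0.0532]] L [0.176 0.176] ang [-92.9  87.1] c [0.6695 0.0347]
fence y inner [[0.6739, 0.1226], [0.5074, 0.1329]] L [0.1668 0.1668] ang [176.5  -3.5] c [0.5907 0.1277]
board TL TR BR BL [[0.6568, 0.0809], [0.645, -0.0092], [0.5326, 0.0066], [0.5461, 0.0932]] L [0.0908 0.1135 0.0876 0.1114] ang [-97.5 172.   81.2  -6.3] c [0.5951 0.0429]
holder TL TR BR BL [[0.6411, -0.1038], [0.638, -0.1952], [0.5678, -0.1914], [0.5708, -0.1012]] L [0.0914 0.0703 0.0902 0.0703] ang [-92.  176.9  88.1  -2.1] c [ 0.6044 -0.1479]
block top [[0.6255, -0.1364], [0.6251, -0.159], [0.6014, -0.1582], [0.6032, -0.1357]] L [0.0226 0.0236 0.0226 0.0224] ang [-91.1 178.1  85.6  -1.8] c [ 0.6138 -0.1473]
plug [[0.4961, -0.0536]] L [0.] ang [0.] c [ 0.4961 -0.0536]
(308, 222) [191 149 106] [ 15 113 191]
(300, 262) [213 188 137] [ 20  91 213]
(380, 196) [228 205 152] [ 21  85 228]
(378, 208) [82 48 29] [ 11 165  82]
(372, 218) [104 103 108] [126  12 108]
(330, 190) [149 100  61] [ 13 151 149]
```

```bash
python3 -m crank '[0,0,0.086,0.0305,0.0327,0,60,0,0,0.086,0.0305,0.0327,0,60,0,0,0.086,0.0305,0.0327,0,60,0,0,0.086,0.0305,0.0327,0,60,0,0,0.086,0.0305,0.0327,0,60,0,0,0.086,0.0305,0.0327,0,60,0,0,0.086,0.0305,0.0327,0,60,0,0,0.086,0.0305,0.0327,0,60,0,0,0.086,0.0305,0.0327,0,60,0,0,0.086,0.0305,0.0327,0,60,0,0,0.086,0.0305,0.0327,0,60,0,0,0.086,0.0305,0.0327,0,60,0,0,0.086,0.0305,0.0327,0,60,0,0,0.086,0.0305,0.0327,0,60,0,0,0.086,0.0305,0.0327,0,60,0,0,0,0,0,0.05,60,0,0,0,0,0,0.05,60,0,0,0,0,0,0,60,0,0,0,0,0,0,60]'
python3 - <<'E'
from h import *
im=snap('wrist','w1.png'); T=im['world_to_cam'];print('cam',-T[:3,:3].T@T[:3,3],im['fov_y'],observe()['tool_rot'],observe()['ft_force'])
E
```

```text
time_s: 2.0
position: [0.5807, -0.0454, 0.3218]
tool_rot: [[0.998, -0.055, 0.001], [-0.055, -0.998, -0.0], [0.001, 0.0, -1.0]]
ft_force: [0.5, 0.1, 0.0]
grip_width: 0.0513
cam [0.58353863 0.03051847 0.47384533] 69.67353872672916 [[ 9.98481853e-01 -5.50549500e-02 -1.71513163e-03]
 [-5.50542163e-02 -9.98483255e-01  4.72111371e-04]
 [-1.73852228e-03 -3.76969409e-04 -9.99998418e-01]] [ 0.74199874  1.04289443 -1.26952953]
```

View pics/w1.png

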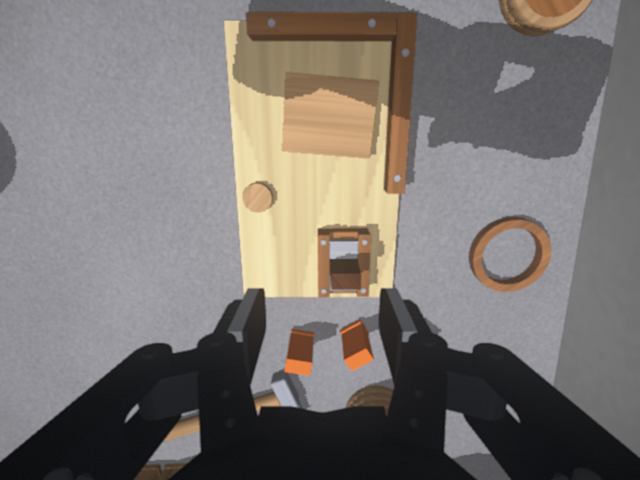

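```bash
python3 - <<'E'
from h import *
im=load('w1')
def show(n,ps,z):
    P=np.array([ray(im,p[0],p[1],z)[:2] for p in ps]);d=np.diff(np.vstack([P,P[:1]]),axis=0)
    print(n,P.round(4).tolist(),'L',np.linalg.norm(d,axis=1).round(4),'ang',np.degrees(np.arctan2(d[:,1],d[:,0])).round(1),'c',P.mean(0).round(4))
show('fence corner,x end,y end',[(393,40),(386,190),(248,40)],.012)
show('board',[(287,73),(379,80),(373,157),(282,151)],.034)
show('holder',[(319,229),(371,231),(370,295),(320,296)],.044)
show('plug',[(259,196)],.024)
show('jig BL BR TL',[(244,297),(396,297),(225,20)],.012)
c=np.array([.5669,-.0285]);a=np.radians(-3.1)
for p in((.088,.158),(.088,-.02),(-.078,.158)):
  q=c+np.array([[np.cos(a),-np.sin(a)],[np.sin(a),np.cos(a)]])@p
  print(q,[np.round(proj(im,[*q,z])) for z in(.012,.042)], [np.round((np.array(proj(load('top1'),[*q,z]))-[255,175])*4.2) for z in(.012,.042)])
cv2.imwrite('pics/w1c.png',cv2.resize(im['frame'][10:305,220:420,::-1],None,fx=2.7,fy=2,interpolation=cv2.INTER_CUBIC))
E
```

```text
fence corner,x end,y end [[0.6738, 0.1277], [0.6655, -0.0515], [0.5014, 0.1372]] L [0.1794 0.2501 0.1727] ang [-92.6 131.   -3.1] c [0.6135 0.0711]
board [[0.5465, 0.0957], [0.6534, 0.0823], [0.6454, -0.0054], [0.5329, 0.0081]] L [0.1077 0.088  0.1133 0.0886] ang [ -7.1 -95.2 173.2  81.1] c [0.5945 0.0452]
holder [[0.5731, -0.0919], [0.6404, -0.0983], [0.6379, -0.1902], [0.569, -0.1879]] L [0.0676 0.0919 0.0689 0.0961] ang [ -5.4 -91.6 178.1  87.5] c [ 0.6051 -0.1421]
plug [[0.4963, -0.0482]] L [0.] ang [0.] c [ 0.4963 -0.0482]
jig BL BR TL [[0.4553, -0.1996], [0.6804, -0.212], [0.4769, 0.1594]] L [0.2254 0.4235 0.3597] ang [ -3.1 118.7 -93.4] c [ 0.5375 -0.0841]
[0.66331568 0.12450986] [array([384.,  44.]), array([389.,  37.])] [array([ 97., 107.]), array([94., 97.])]
[ 0.65368965 -0.05322967] [array([377., 192.]), array([381., 196.])] [array([366., 116.]), array([367., 106.])]
[0.49755859 0.13348694] [array([245.,  44.]), array([239.,  37.])] [array([ 86., 356.]), array([ 82., 351.])]
```

```bash
python3 -m crank '[0,0,0,0.007,0.003,-0.045,60,0,0,0,0,0,-0.045,60,0,0,0,0,0,-0.045,60,0,0,0,0,0,-0.045,60,0,0,0,0,0,-0.045,60,0,0,0,0,0,-0.045,60,0,0,0,0,0,-0.022,60,0,0,0,0,0,0,60]' && python3 -m crank '[0,0,0,0.0004,0.008,0,60,0,0,0,0.0004,0.008,0,60,0,0,0,0.0004,0.008,0,60,0,0,0,0.0004,0.008,0,60,0,0,0,0.0004,0.008,0,60,0,0,0,0.0004,0.008,0,60,0,0,0,0.0004,0.008,0,60,0,0,0,0,0,0,60]'
python3 - <<'E'
from h import *
o=observe();print(o['ft_force'],o['position'])
im=snap('wrist','w2.png')
E
```

```text
time_s: 2.85
position: [0.5846, -0.0419, 0.025]
tool_rot: [[0.998, -0.055, -0.009], [-0.055, -0.998, 0.003], [-0.009, -0.002, -1.0]]
ft_force: [0.0, 1.1, 0.0]
grip_width: 0.0514
time_s: 3.65
position: [0.5904, 0.0146, 0.0295]
tool_rot: [[0.999, -0.054, -0.0], [-0.054, -0.999, 0.0], [-0.0, -0.0, -1.0]]
ft_force: [-0.2, -0.6, 0.4]
grip_width: 0.051
[-0.17236783 -0.58707948  0.38908574] [0.59041177 0.01456398 0.02945048]
```

View pics/w2.png

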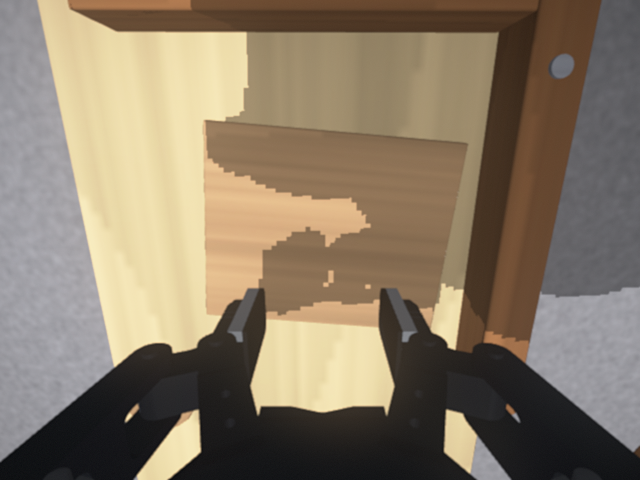

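```bash
python3 - <<'E'
from h import *
im=load('w2')
for p in((205,121),(467,144),(435,326),(206,313)): print(ray(im,*p,.034).round(4))
for z in(.012,.042): print(ray(im,*((500,31) if z<.02 else (538,11)),z).round(4), ray(im,*((108,31) if z<.02 else(70,9)),z).round(4), ray(im,*((458,345) if z<.02 else(487,335)),z).round(4))
o=observe();t=o['position'];R=o['tool_rot']
for s in(0,.005,.010,.014):
  print(s,[np.round(proj(im,t+R@[x,y,s])) for x in(-.0255,.0255) for y in (-.011,.011)])
E
```

```text
[0.546  0.0965 0.034 ]
[0.6527 0.0817 0.034 ]
[ 0.6432 -0.0035  0.034 ]
[0.533  0.0095 0.034 ]
[0.6725 0.1272 0.012 ] [0.5026 0.1364 0.012 ] [ 0.6643 -0.0306  0.012 ]
[0.6712 0.1263 0.042 ] [0.5069 0.1358 0.042 ] [ 0.6649 -0.0045  0.042 ]
0 [array([271., 274.]), array([273., 314.]), array([378., 274.]), array([376., 315.])]
0.005 [array([273., 270.]), array([275., 309.]), array([377., 270.]), array([375., 310.])]
0.01 [array([274., 266.]), array([276., 305.]), array([375., 266.]), array([373., 305.])]
0.014 [array([275., 263.]), array([277., 301.]), array([374., 263.]), array([372., 301.])]
```

The fingers are over the board's near edge (rows 288-320) and the board has hardly moved, so at 60% opening the tips ride above it. I'll lift, back off, and go in lower.

```bash
python3 -m crank '[0,0,0,0,0,0.012,60,0,0,0,-0.001,-0.028,0,60,0,0,0,-0.001,-0.028,0,60,0,0,0,0,0,-0.012,60,0,0,0,0,0,-0.006,60,0,0,0,0,0,0,60]' && python3 -m crank '[0,0,0,0,0,-0.005,60,0,0,0,0,0,0,60]' && python3 -m crank '[0,0,0,0.0004,0.008,0,60,0,0,0,0.0004,0.008,0,60,0,0,0,0.0004,0.008,0,60,0,0,0,0,0,0,60]'
python3 - <<'E'
from h import *
o=observe();print(o['ft_force'],o['position'])
im=snap('wrist','w3.png')
E
```

```text
time_s: 4.3
position: [0.5878, -0.0419, 0.0226]
tool_rot: [[0.998, -0.055, -0.002], [-0.055, -0.999, 0.001], [-0.002, -0.001, -1.0]]
ft_force: [-0.5, -0.1, -0.6]
grip_width: 0.0513
time_s: 4.5
position: [0.5882, -0.0418, 0.018]
tool_rot: [[0.999, -0.054, -0.001], [-0.054, -0.999, 0.0], [-0.001, -0.0, -1.0]]
ft_force: [0.2, 0.6, 0.0]
grip_width: 0.0514
time_s: 4.9
position: [0.5896, -0.0171, 0.0186]
tool_rot: [[0.999, -0.053, 0.0], [-0.053, -0.999, 0.0], [0.0, -0.0, -1.0]]
ft_force: [0.2, 0.2, 0.1]
grip_width: 0.0511
[0.24204836 0.1524679  0.05121449] [ 0.5896312  -0.01708195  0.01857034]
```

View pics/w3.png

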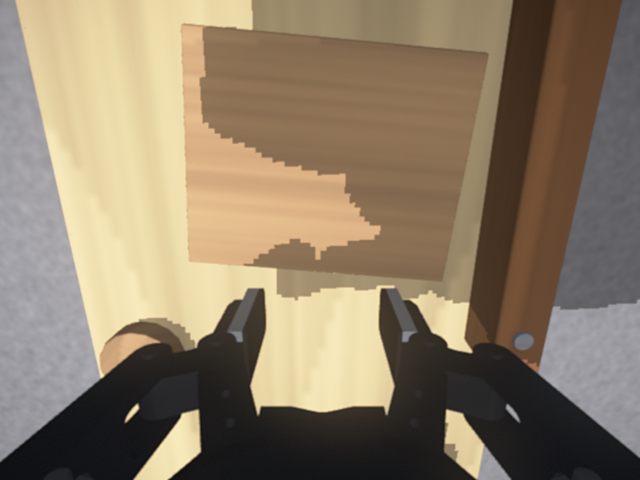

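```bash
python3 -m crank '[0,0,0,0.0004,0.008,0,60,0,0,0,0.0004,0.008,0,60,0,0,0,0.0004,0.008,0,60,0,0,0,0.0004,0.008,0,60]' && python3 -m crank '[0,0,0,0.0002,0.004,0,60,0,0,0,0.0002,0.004,0,60]'
python3 - <<'E'
from h import *
o=observe();print(o['ft_force'],o['position'])
im=snap('wrist','w4.png')
E
```

```text
time_s: 5.35
position: [0.5913, 0.0142, 0.0185]
tool_rot: [[0.998, -0.055, 0.0], [-0.055, -0.998, -0.0], [0.0, 0.0, -1.0]]
ft_force: [0.6, -0.8, 0.7]
grip_width: 0.0512
time_s: 5.55
position: [0.5917, 0.0219, 0.0185]
tool_rot: [[0.999, -0.055, 0.0], [-0.055, -0.999, -0.0], [0.0, 0.0, -1.0]]
ft_force: [-0.2, -1.5, 0.6]
grip_width: 0.0514
[-0.20288388 -1.47805377  0.58489566] [0.59167042 0.02189288 0.01847135]
```

View pics/w4.png

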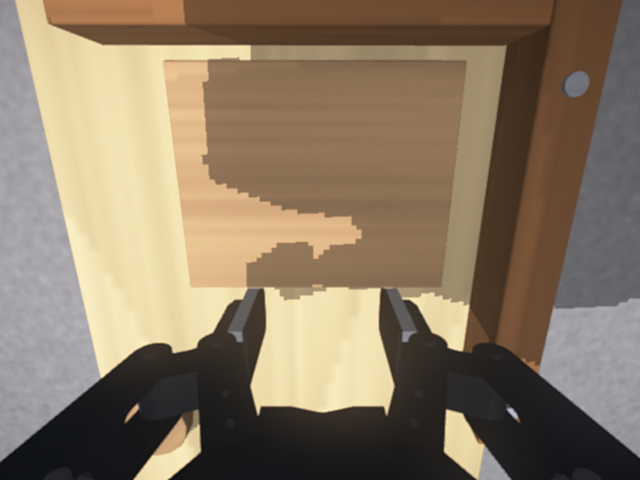

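```bash
python3 - <<'E'
from h import *
im=load('w4'); print(ray(im,315,60,.034),ray(im,315,44,.012),ray(im,315,30,.042), ray(im,465,60,.034),ray(im,507,44,.012))
E
for i in 1 2; do :; done; python3 -m crank '[0,0,0,0.0002,0.003,0,60,0,0,0,0,0,0,60]'; python3 -m crank '[0,0,0,0.0001,0.002,0,60,0,0,0,0,0,0,60]'
```

```text
[0.59336676 0.12174751 0.034     ] [0.59352025 0.13151397 0.012     ] [0.59398118 0.12923771 0.042     ] [0.64689484 0.11881314 0.034     ] [0.67209211 0.12720462 0.012     ]
time_s: 5.8
position: [0.5919, 0.0247, 0.0185]
tool_rot: [[0.998, -0.055, 0.0], [-0.055, -0.998, 0.0], [0.0, -0.0, -1.0]]
ft_force: [-0.1, 0.4, -0.4]
grip_width: 0.0513
time_s: 6.0
position: [0.5919, 0.0265, 0.0184]
tool_rot: [[0.998, -0.055, -0.0], [-0.055, -0.998, -0.0], [-0.0, 0.0, -1.0]]
ft_force: [-0.7, -0.5, -0.3]
grip_width: 0.0513
```

```bash
python3 -m crank '[0,0,0,0.0001,0.002,0,60,0,0,0,0,0,0,60]'|grep -E 'pos|for'; python3 -m crank '[0,0,0,0.0001,0.001,0,60,0,0,0,0,0,0,60]'|grep -E 'pos|for'; python3 -m crank '[0,0,0,0,0.001,0,60,0,0,0,0,0,0,60]'|grep -E 'pos|for'
```

```text
position: [0.592, 0.0286, 0.0184]
ft_force: [-0.4, -0.9, 0.8]
position: [0.5921, 0.0296, 0.0184]
ft_force: [0.5, -1.2, 1.1]
position: [0.5921, 0.0306, 0.0184]
ft_force: [-0.1, -1.3, 1.6]
```

```bash
for i in 1; do python3 -m crank '[0,0,0,0,0.001,0,60,0,0,0,0,0,0,60]'|grep -E 'pos|for'; python3 -m crank '[0,0,0,0,0.001,0,60,0,0,0,0,0,0,60]'|grep -E 'pos|for';  done
python3 - <<'E'
from h import *
im=snap('wrist','w5.png')
g=im['frame'][:,315].astype(int); print(g[10:90:2].tolist())
E
```

```text
position: [0.5921, 0.0309, 0.0184]
ft_force: [-0.5, -4.7, 0.8]
position: [0.5921, 0.0312, 0.0185]
ft_force: [-0.7, -8.4, 1.8]
[[108, 75, 50], [108, 75, 49], [110, 76, 50], [110, 76, 50], [111, 78, 51], [110, 77, 50], [111, 78, 50], [111, 77, 50], [112, 78, 51], [113, 79, 53], [114, 79, 52], [115, 80, 54], [114, 80, 53], [115, 80, 52], [115, 80, 53], [115, 80, 53], [116, 81, 54], [115, 81, 53], [115, 80, 54], [113, 79, 53], [111, 78, 51], [111, 77, 52], [106, 74, 49], [91, 64, 43], [82, 58, 39], [87, 63, 43], [116, 92, 69], [130, 104, 78], [129, 103, 78], [130, 104, 78], [133, 106, 80], [135, 108, 81], [136, 109, 81], [136, 109, 82], [136, 109, 82], [138, 111, 84], [139, 111, 83], [141, 113, 84], [141, 113, 84], [141, 112, 84]]
```

```bash
python3 -m crank '[0,0,0,-0.0005,-0.012,0,60,0,0,0,-0.0005,-0.013,0,60,0,0,0,0,0,0.045,60,0,0,0,0,0,0.04,60,0,0,-0.143,-0.009,0.006,0,60,0,0,-0.143,-0.009,0.006,0,60,0,0,-0.143,-0.009,0.006,0,60,0,0,-0.143,-0.009,0.006,0,60,0,0,-0.143,-0.009,0.006,0,60,0,0,-0.143,-0.009,0.006,0,60,0,0,-0.143,-0.009,0.006,0,60,0,0,-0.143,-0.009,0.006,0,60,0,0,-0.143,-0.009,0.007,0,60,0,0,-0.143,-0.009,0.007,0,60,0,0,-0.141,-0.005,0.005,0,60,0,0,0,0,0,0,60]'
python3 - <<'E'
from h import *
im=snap('wrist','w6.png'); print(observe()['q'])
E
```

```text
time_s: 8.65
position: [0.4956, 0.0744, 0.1034]
tool_rot: [[-0.056, -0.998, -0.001], [-0.998, 0.056, 0.0], [-0.0, 0.001, -1.0]]
ft_force: [-0.4, 0.3, 0.1]
grip_width: 0.0511
[-5.05295604e+00  2.41887601e+01  9.24068475e+01  1.45985456e-02
  6.34008048e+01  8.79304211e+01]
```

View pics/w6.png

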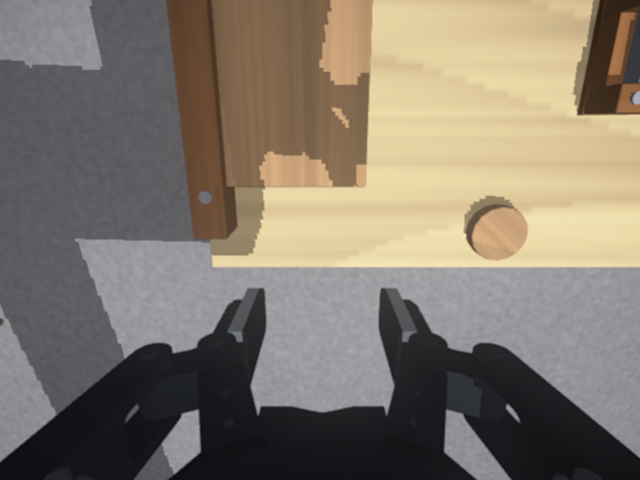

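Picture 8: the board is flush along the left (+y) fence, its near (-x) edge is at row 186 (cols 225-366), and the fingers are just short of it. Next I descend and push +x.

```bash
python3 -m crank '[0,0,0,0,0.004,-0.04,60,0,0,0,0,0,-0.035,60,0,0,0,0,0,-0.01,60,0,0,0,0,0,0,60,0,0,0,0.008,-0.0004,0,60,0,0,0,0.008,-0.0004,0,60,0,0,0,0.008,-0.0004,0,60,0,0,0,0.008,-0.0004,0,60,0,0,0,0,0,0,60]'; python3 -m crank '[0,0,0,0.006,-0.0003,0,60,0,0,0,0.006,-0.0003,0,60,0,0,0,0,0,0,60]'|grep -E 'pos|for'
python3 - <<'E'
from h import *
im=snap('wrist','w7.png')
f=im['frame']; print(observe()['position'])
cv2.imwrite('pics/w7.png',f[:,:,::-1])
E
```

```text
time_s: 9.6
position: [0.5294, 0.0767, 0.0188]
tool_rot: [[-0.055, -0.998, 0.002], [-0.998, 0.055, -0.0], [0.0, -0.002, -1.0]]
ft_force: [0.4, -0.0, -0.3]
grip_width: 0.0512
position: [0.541, 0.0762, 0.0185]
ft_force: [0.0, 0.4, 0.7]
[0.54066117 0.07625189 0.0183897 ]
```

View pics/w7.png

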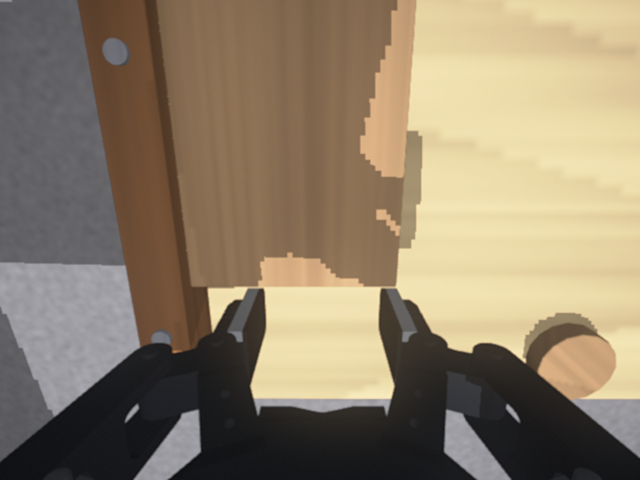

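```bash
python3 -m crank '[0,0,0,0.004,-0.0002,0,60,0,0,0,0.004,-0.0002,0,60,0,0,0,0,0,0,60]'|grep -E 'pos|for'; python3 -m crank '[0,0,0,0.002,-0.0001,0,60,0,0,0,0,0,0,60]'|grep -E 'pos|for';python3 -m crank '[0,0,0,0.001,0,0,60,0,0,0,0,0,0,60]'|grep -E 'pos|for'
```

```text
position: [0.5488, 0.0758, 0.0184]
ft_force: [-0.9, -0.1, 0.8]
position: [0.5495, 0.0759, 0.0183]
ft_force: [-3.7, 0.2, 1.9]
position: [0.5496, 0.0759, 0.0182]
ft_force: [-6.8, -0.4, 3.0]
```

```bash
python3 -m crank '[0,0,0,0.001,0,0,60,0,0,0,0,0,0,60]'|grep -E 'pos|for';python3 -m crank '[0,0,0,0.001,0,0,60,0,0,0,0,0,0,60]'|grep -E 'pos|for'
```

```text
position: [0.5497, 0.0759, 0.0181]
ft_force: [-10.2, -0.7, 6.3]
position: [0.5498, 0.076, 0.018]
ft_force: [-15.0, -1.6, 7.8]
```

```bash
python3 -m crank '[0,0,0,-0.012,0.0006,0,60,0,0,0,-0.012,0.0006,0,60,0,0,0,0,0,0.05,60,0,0,0,0,0,0.05,60,0,0,0,0,0,0.05,60,0,0,0,0,0,0.05,60,0,0,0.143,0.007,-0.020,0.005,70,0,0,0.143,0.007,-0.020,0.005,70,0,0,0.143,0.007,-0.020,0.005,70,0,0,0.143,0.007,-0.020,0.005,70,0,0,0.143,0.007,-0.020,0.005,70,0,0,0.143,0.007,-0.020,0.005,70,0,0,0.143,0.007,-0.020,0,70,0,0,0.143,0.007,-0.020,0,70,0,0,0.143,0.007,-0.020,0,70,0,0,0.143,0.007,-0.020,0,70,0,0,0.143,0.004,-0.020,0,70,0,0,0,0,0,0,70,0,0,0,0,0,0,70]'
python3 - <<'E'
from h import *
im=snap('wrist','w8.png'); o=observe();print(o['position'],o['tool_rot'])
E
```

```text
time_s: 12.95
position: [0.6032, -0.143, 0.2483]
tool_rot: [[0.998, -0.056, 0.0], [-0.056, -0.998, 0.0], [0.0, -0.0, -1.0]]
ft_force: [0.3, 0.4, 0.9]
grip_width: 0.0601
[ 0.60314273 -0.14253462  0.24850134] [[ 9.98467207e-01 -5.53448343e-02  4.32013320e-04]
 [-5.53448774e-02 -9.98467294e-01  8.84847853e-05]
 [ 4.26453995e-04 -1.12258881e-04 -9.99999903e-01]]
```

View pics/w8.png

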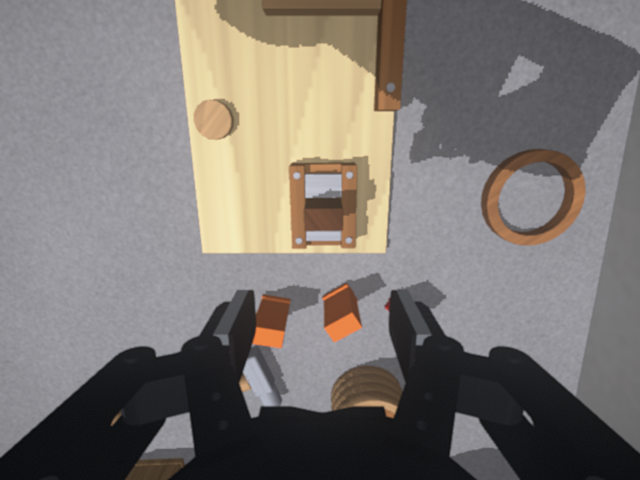

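```bash
python3 - <<'E'
from h import *
im=load('w8')
def show(n,ps,z):
    P=np.array([ray(im,p[0],p[1],z)[:2] for p in ps]);d=np.diff(np.vstack([P,P[:1]]),axis=0)
    print(n,P.round(4).tolist(),'L',np.linalg.norm(d,axis=1).round(4),'ang',np.degrees(np.arctan2(d[:,1],d[:,0])).round(1),'c',P.mean(0).round(4))
show('holder',[(291,164),(356,163),(354,247),(293,249)],.044)
show('screws',[(297,177),(350,175),(349,240),(298,241)],.044)
g=im['frame'][:,323].astype(int);print([(r,g[r].tolist()) for r in range(160,250,2)])
g=im['frame'][220].astype(int);print([(r,g[r].tolist()) for r in list(range(296,312))+list(range(336,352))])
t=load('top1')
for z in (.092,.044):print([np.round(proj(im,[.6047+dx,-.146+dy,z])) for dx in(-.018,.018) for dy in(-.011,.011)])
E
```

```text
holder [[0.5729, -0.0984], [0.6388, -0.1011], [0.6342, -0.191], [0.5675, -0.1896]] L [0.066  0.09   0.0667 0.0914] ang [ -2.4 -92.9 178.8  86.6] c [ 0.6033 -0.145 ]
screws [[0.5779, -0.1118], [0.6323, -0.1128], [0.629, -0.1827], [0.5737, -0.1807]] L [0.0544 0.0699 0.0554 0.0691] ang [ -1.1 -92.7 178.   86.4] c [ 0.6032 -0.147 ]
[(160, [155, 137, 106]), (162, [136, 120, 92]), (164, [153, 110, 76]), (166, [193, 138, 94]), (168, [188, 134, 92]), (170, [162, 117, 80]), (172, [108, 84, 64]), (174, [141, 141, 147]), (176, [188, 190, 200]), (178, [186, 187, 196]), (180, [186, 188, 198]), (182, [185, 186, 197]), (184, [185, 187, 197]), (186, [186, 188, 198]), (188, [189, 191, 202]), (190, [192, 194, 206]), (192, [186, 188, 199]), (194, [127, 127, 131]), (196, [120, 119, 123]), (198, [78, 68, 61]), (200, [69, 56, 44]), (202, [70, 57, 47]), (204, [70, 57, 46]), (206, [68, 55, 45]), (208, [85, 64, 51]), (210, [110, 77, 60]), (212, [110, 78, 60]), (214, [113, 79, 61]), (216, [114, 80, 62]), (218, [115, 81, 62]), (220, [116, 81, 63]), (222, [116, 81, 63]), (224, [114, 80, 63]), (226, [113, 79, 61
[... 454 characters left out ...]
 [124, 90, 67]), (305, [115, 82, 63]), (306, [116, 81, 63]), (307, [115, 81, 63]), (308, [112, 79, 61]), (309, [109, 78, 60]), (310, [108, 77, 60]), (311, [106, 76, 60]), (336, [106, 76, 58]), (337, [106, 75, 59]), (338, [104, 74, 58]), (339, [100, 72, 56]), (340, [100, 71, 56]), (341, [99, 72, 57]), (342, [107, 77, 59]), (343, [144, 103, 73]), (344, [167, 118, 82]), (345, [171, 122, 86]), (346, [168, 119, 83]), (347, [165, 118, 83]), (348, [162, 116, 82]), (349, [160, 114, 80]), (350, [160, 115, 81]), (351, [160, 114, 80])]
[array([307., 232.]), array([305., 209.]), array([345., 230.]), array([344., 207.])]
[array([309., 219.]), array([307., 199.]), array([342., 217.]), array([341., 197.])]
```

Picture 10: the brown block's top is at rows 208-230, cols 304-343, which puts the block at about (0.603, -0.146), in line with the holder's centre. The board hugs the +x fence at the top. Next I descend and grip.

```bash
python3 -m crank '[0,0,0.008,0,-0.003,-0.03,85,0,0,0,0,0,-0.045,85,0,0,0,0,0,-0.045,85,0,0,0,0,0,-0.04,85,0,0,0,0,0,-0.0245,85,0,0,0,0,0,0,85]' && python3 -m crank '[0,0,0,0,0,0,20,0,0,0,0,0,0,20,0,0,0,0,0,0,20,0,0,0,0,0,0,20,0,0,0,0,0,0,20,0,0,0,0,0,0,20]' 60
```

```text
time_s: 13.6
position: [0.6015, -0.1444, 0.0609]
tool_rot: [[0.999, -0.046, -0.006], [-0.046, -0.999, 0.003], [-0.006, -0.002, -1.0]]
ft_force: [-0.3, -0.6, 0.1]
grip_width: 0.0728
time_s: 14.2
position: [0.6042, -0.1463, 0.0662]
tool_rot: [[0.999, -0.045, 0.004], [-0.045, -0.999, -0.002], [0.004, 0.001, -1.0]]
ft_force: [-0.1, -0.0, 7.0]
grip_width: 0.0348
```

```bash
python3 -m crank '[0,0,0,0,0,0.003,20,0,0,0,0,0,0,20,0,0,0,0,0,0,20]'; python3 - <<'E'
from h import *
for i in range(3):
  snap('wrist','w9.png');o=observe();print(o['position'].round(4),o['ft_force'].round(2),o['wrist_torque'].round(3))
E
```

```text
time_s: 14.5
position: [0.6032, -0.146, 0.0671]
tool_rot: [[0.999, -0.045, 0.0], [-0.045, -0.999, -0.0], [0.0, 0.0, -1.0]]
ft_force: [0.4, -0.5, -0.6]
grip_width: 0.0348
[ 0.6032 -0.146   0.067 ] [ 0.75 -0.12 -1.32] [-0.045 -0.147 -0.008]
[ 0.6032 -0.146   0.0669] [ 0.27 -0.8  -0.48] [ 0.06  -0.194 -0.048]
[ 0.6032 -0.146   0.0668] [ 0.42  0.37 -0.15] [ 0.003 -0.129  0.051]
```

```bash
python3 -m crank '[-0.03,0.0014,0,0.0001,0.0019,0.0005,20,-0.03,0.0014,0,0.0001,0.0019,0.0003,20,-0.03,0.0014,0,0.0001,0.0019,0,20,-0.03,0.0014,0,0.0001,0.0019,-0.0002,20,-0.03,0.0014,0,0.0001,0.0019,-0.0002,20,0,0,0,0,0,0,20,0,0,0,0,0,0,20]'
```

```text
time_s: 15.35
position: [0.6036, -0.1377, 0.0672]
tool_rot: [[0.999, -0.044, -0.007], [-0.045, -0.987, -0.152], [-0.001, 0.152, -0.988]]
ft_force: [0.1, -5.0, -2.2]
grip_width: 0.0344
```

```bash
python3 -m crank '[0.03,-0.0014,0,-0.0001,-0.0019,0.0002,20,0.03,-0.0014,0,-0.0001,-0.0019,0.0002,20,0.03,-0.0014,0,-0.0001,-0.0019,0,20,0.03,-0.0014,0,-0.0001,-0.0019,0,20,0.03,-0.0014,0,-0.0001,-0.0019,0,20,0.03,-0.0014,0,-0.0001,-0.0019,0,20,0.03,-0.0014,0,-0.0001,-0.0019,0,20,0.03,-0.0014,0,-0.0001,-0.0019,0,20,0.03,-0.0014,0,-0.0001,-0.0019,-0.0002,20,0.03,-0.0014,0,-0.0001,-0.0019,-0.0002,20,0,0,0,0,0,0,20,0,0,0,0,0,0,20]'
python3 - <<'E'
from h import *
im=snap('wrist','w10.png')
E
```

```text
time_s: 16.55
position: [0.6028, -0.155, 0.0677]
tool_rot: [[0.999, -0.045, 0.007], [-0.045, -0.987, 0.151], [0.001, -0.151, -0.988]]
ft_force: [0.7, 4.9, 2.6]
grip_width: 0.0345
```

```bash
python3 -m crank '[-0.03,0.0014,0,0.0001,0.0019,0.0002,20,-0.03,0.0014,0,0.0001,0.0019,0.0002,20,-0.03,0.0014,0,0.0001,0.0019,0,20,-0.03,0.0014,0,0.0001,0.0019,0,20,-0.03,0.0014,0,0.0001,0.0019,0,20,0,0,0,0,0,0,20,0,0,0,0,0,0,20]'
python3 - <<'E'
from h import *
im=snap('wrist','w11.png'); o=observe();print(o['position'].round(4),o['ft_force'].round(1),o['tool_rot'][:,2].round(4),o['wrist_torque'].round(2))
top=get_image('top')['frame']
c=np.vstack([cv2.resize(im['frame'][200:480,200:440],(480,560))]);cv2.imwrite('pics/w11c.png',c[:,:,::-1])
E
```

```text
time_s: 17.3
position: [0.6032, -0.1455, 0.0677]
tool_rot: [[0.999, -0.045, 0.0], [-0.045, -0.999, 0.001], [-0.0, -0.001, -1.0]]
ft_force: [1.6, 0.9, -1.6]
grip_width: 0.0344
[ 0.6032 -0.1458  0.0677] [ 1.5  0.4 -0.7] [ 1.e-04  6.e-04 -1.e+00] [ 0.11 -0.37 -0.06]
```

View pics/w11.png

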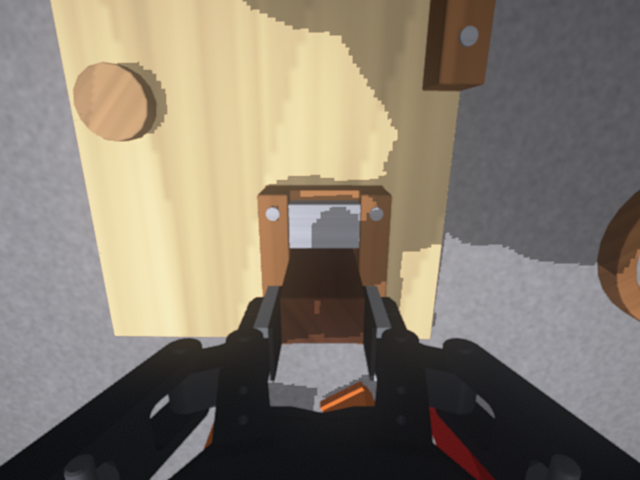

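Picture 11: the block is gripped square between the pads (rows 250-340), and the +y cheek is in view at (325,228). Plug and jig are undisturbed. A cautious lift first.

```bash
python3 -m crank '[0,0,0,0,0,0.002,20,0,0,0,0,0,0.002,20,0,0,0,0,0,0,20]'; python3 -m crank '[0,0,0,0,0,0.002,20,0,0,0,0,0,0.002,20,0,0,0,0,0,0.002,20,0,0,0,0,0,0,20]'
```

```text
time_s: 17.7
position: [0.6032, -0.1464, 0.0721]
tool_rot: [[0.999, -0.045, 0.0], [-0.045, -0.999, -0.0], [0.0, 0.0, -1.0]]
ft_force: [0.7, -0.5, -0.1]
grip_width: 0.0346
time_s: 18.1
position: [0.6032, -0.146, 0.0781]
tool_rot: [[0.999, -0.045, 0.0], [-0.045, -0.999, -0.0], [0.0, 0.0, -1.0]]
ft_force: [0.8, -0.1, -0.4]
grip_width: 0.0343
```

```bash
python3 -m crank '[0,0,0,0,0,0.006,20,0,0,0,0,0,0.006,20,0,0,0,0,0,0.006,20,0,0,0,0,0,0.006,20,0,0,0,0,0,0.006,20,0,0,0,0,0,0.005,20,0,0,0,0,0,0,20,0,0,0,0,0,0,20,0,0,0,0,0,0,20]'
python3 - <<'E'
from h import *
s=snap('scene','s2.png');t=snap('top','t2.png');w=snap('wrist','w12.png')
a=cv2.resize(s['frame'][225:335,200:410],(798,418),interpolation=cv2.INTER_CUBIC)
b=cv2.resize(t['frame'][180:280,255:410],None,fx=2.6,fy=1.8)
b=t['frame'][180:280,260:410]; b=cv2.resize(b,None,fx=2.6,fy=1.8)
h=w['frame'][0:360,:]; h=cv2.resize(h,(400,180))
b=cv2.resize(b,(398,180));cv2.imwrite('pics/fin.png',np.vstack([a,np.hstack([b,h])])[:,:,::-1])
E
```

```text
time_s: 19.0
position: [0.603, -0.1459, 0.1124]
tool_rot: [[0.999, -0.045, -0.001], [-0.045, -0.999, 0.0], [-0.001, -0.0, -1.0]]
ft_force: [-0.6, -0.5, -1.1]
grip_width: 0.0345
```

View pics/fin.png

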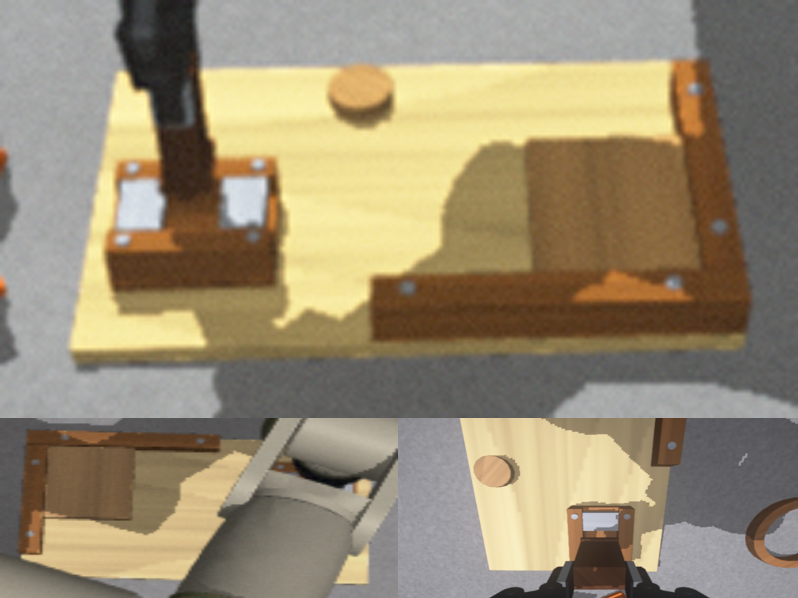

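```bash
python3 - <<'E'
from h import *
s=load('s2')
for z in(.054,.059,.064,.069,.074): print(z,np.round(proj(s,[.620,-.147,z]),1))
u=round(proj(s,[.62,-.147,.064])[0]); print(u,[(v,s['frame'][v,u].tolist()) for v in range(262,292)])
print(observe()['time_s'],observe()['position'])
E
```

```text
0.054 [249.9 280.1]
0.059 [249.7 278.4]
0.064 [249.4 276.7]
0.069 [249.2 275. ]
0.074 [248.9 273.3]
249 [(262, [59, 43, 29]), (263, [56, 41, 24]), (264, [51, 31, 20]), (265, [56, 39, 26]), (266, [60, 40, 32]), (267, [58, 39, 28]), (268, [54, 38, 24]), (269, [57, 42, 30]), (270, [59, 43, 34]), (271, [55, 36, 26]), (272, [60, 40, 30]), (273, [57, 41, 28]), (274, [59, 37, 28]), (275, [57, 39, 25]), (276, [64, 43, 33]), (277, [66, 41, 24]), (278, [84, 54, 33]), (279, [89, 60, 33]), (280, [96, 62, 32]), (281, [107, 71, 36]), (282, [110, 71, 37]), (283, [119, 77, 36]), (284, [124, 81, 41]), (285, [128, 79, 38]), (286, [114, 72, 39]), (287, [102, 66, 32]), (288, [110, 72, 44]), (289, [101, 65, 35]), (290, [104, 68, 37]), (291, [90, 61, 36])]
19.15 [ 0.60302888 -0.14597446  0.11243891]
```

The foot reads about 17-19 mm above the pocket, so I raise it 2 mm and hand in.

```bash
python3 -m crank '[0,0,0,0,0,0.002,20,0,0,0,0,0,0,20,0,0,0,0,0,0,20,0,0,0,0,0,0,20]'; python3 -c "
from rig import *
print(close_job())"
```

```text
time_s: 19.55
position: [0.6031, -0.146, 0.1147]
tool_rot: [[0.999, -0.045, -0.0], [-0.045, -0.999, 0.0], [-0.0, -0.0, -1.0]]
ft_force: [-0.0, -0.8, -0.6]
grip_width: 0.0348
the job is handed in; nothing more can be done
None
```

The job is handed in at 19.6 s: the board is in its fence corner, and the gripper holds the block upright just clear of its pocket.

- **Board:** I pushed it against the +y fence (contact force about 8 N) and then the +x fence (about 15 N). After the lift, the scene and top views showed it flush and square to both. I judged that by eye and by the contact forces; I did not measure any leftover gap.
- **Block:** I gripped it at 60 N and rocked it 0.15 rad to +y and then -y, with about 5 N of side force each way. By the tool's travel I estimate each cheek moved about 4 mm, though I did not measure the cheeks directly. The block then came up past the 3 mm catch with no extra force.
- **Foot height:** Before a last 2 mm raise, the scene picture put the foot about 17 mm above the pocket and the tool height put it about 19 mm. It should now be 19–21 mm above; the two readings differ by 2 mm, which is as good as the camera calibration.
- **Other loose things:** I did not touch any of them, and the plug was still in place in the last pictures.
- **What went wrong:** My first push did nothing, because the fingertips rode over the top of the board. I lifted, backed off and went in lower.

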